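# Unpack the stopper and close the cold-brew carafe

### The arm

A 6-joint arm with a two-finger parallel gripper is mounted at the origin on a cart in front of the work surface, level with it; the furniture and walls round the work are solid. World frame = base frame: x ahead of the robot, y to its left, z up, the work surface at z = 0. Lengths are in mm, angles in rad, forces in N, time in s.
With the tool pointing down it reaches from about 200 to 875 mm from the base axis. Payload 3.4 kg.
Tool frame: the origin (TCP) lies midway between the tips of the shut fingers; the grasp point (between the pads) lies 19 mm behind it; z points along the fingers, y is the direction in which the jaws open and shut (so a half turn about z gives the same grasp; the last joint's range is limited). The gripper opens to 94 mm and grips with 3 to 60 N. Pads are 16 mm wide; open, the fingers measure 119 mm over their backs; the gripper's body (75 mm by 177 mm) begins 78 mm behind the grasp point.
Start: joints at [-1.288, 0.276, 1.505, -0, 1.361, -0.121], TCP at [225.929, -528.792, 205.493] pointing down, gripper open.
Joint ranges: [-2.89, 2.89], [-0.75, 2.08], [0.22, 2.7], [-1.18, 4.32], [0.11, 2.71], [-2.7, 2.7]. Speed limits (rad/s): [2.57, 2.57, 3.14, 3.14, 3.14, 3.14].

### API

Orientations are given as a unit quaternion [w, x, y, z].
In Python, from rig import manip gives the robot as it stands.
- The arm moves only by the tool carry_out, never from a script. Its arguments are lists of equal length, an entry for each row: "fingers": the finger opening in mm, from 0 to 94; "travel": the shift along the tool's x, y, z in mm, a list of three; "yaw": the turn about the tool's z in degrees. A call has 1 to 12 rows; each row shifts and turns the pose as measured when the row begins, along the tool's axes as they then stand; what a row does not reach is not made up. A row lasts 1/12 s, in which the tool goes at most 41.7 mm and 7.16 degrees, less where a joint would pass 70% of its speed; a pose out of reach is approached as far as the arm can. A call is refused whole if a number of a shift passes 41.7 or a number of a turn 7.16, either way. A call with a gripper value outside its range is refused whole. The fingers move at their own pace and stop on an object; "newtons" is the grip in N (left out, the last holds). Time passes only in rows, so rows that do not move let the fingers close. It gives the time, the measured TCP pose, the force and the opening at its end, in the units of the state.
- manip.observe(): the state, without advancing time (a new reading comes with each control period).
- manip.grab_frame(name): name is "side" or "top" or "wrist"; returns the picture (384x512x3 uint8, red, green, blue); there is no depth.
- manip.camera_model(name): a dict with "fx", "fy", "cx", "cy" (pixels), "k1" (the pictures are not rectified: a ray, as slopes to the right and down, at radius r is drawn at 1 + k1 r^2 times it, then the intrinsics apply), "R" (3x3) and "t" (3): a world point X has camera coordinates R X + t. Camera axes: x right, y down, z forward; pixel columns grow to the right and rows downward; lengths in mm; the calibration is good to about 2 mm. A picture is of the moment at which its call begins: read the wrist's pose just before it. camera_model takes no time and is no camera call; for the wrist camera it gives the pose at the moment of the call.
- manip.finish_job(): hands the job in, once; it reports no verdict.
Trained networks look in the newest picture that a camera, given by its name, has taken for a name from the list of things; names that differ only in an ending like _2 or _b are one class to them, and where a whole thing is asked for, a point or a joint stands for the part that bears it (a point fixed in the world has none). Each returns a list of dicts, best first, with "p" (0 to 1); they miss things now and then, are a little off and sometimes report something else, mostly with a low value. They report only what shows in the picture. A call takes as long as a camera call.
- manip.spot_in(label, camera): "position" ([x, y, z] in mm, in the coordinates of the camera as it stood for that picture, good to about 4 mm: the middle of the surface that is visible of it).
- manip.trace(label, camera): "region" (384x512 bool, what is visible of it).
- manip.mark_of(label, camera): "position" ([x, y, z] in mm, in the coordinates of the camera as it stood for that picture, good to about 4 mm: a listed point, or the origin of a listed thing).
The state is a dict: "time_s": time; "joints": joint angles; "dq": joint speeds; "effort": joint torques, N m; "tcp_pos": TCP position; "tcp_rot": TCP orientation; "force": force on the tool from outside, world axes, zero at the start; "wrist_torque": the same for the moment, N m; "width": finger opening in mm.
Only numpy, scipy, OpenCV 4.12 (cv2) and the standard library are available. Lean on these libraries where they do the work, as an engineer would, in place of code of your own. Each camera call takes 0.05 s, during which the arm holds its last target. There are 200 camera calls.

### The job

The new stopper for the cold-brew carafe came in the small cardboard carton. Swing both of the carton's flaps back well past upright so that they stay open, lift the stopper out, set it in the carafe's neck and press it down firmly until it is fully home, then let go. The flaps stay open, the carafe stays standing where it is, and the spice jar and the espresso cup are left alone.

Things in the scene. Friction and masses are not known exactly. Their poses are not given: they have to be found in the camera images.
- carton: Brown cardboard carton; it does not move. 160 (x) x 150 (y) x 105 mm high, walls 4 mm; origin at the centre of its underside, z up, -x is the front (roughly toward the robot). Short end flaps already hang outside the front and back walls, reaching 10 mm beyond them. The front half (x below 0) is empty down to the floor; the rear half holds a grey packing insert.
- insert_hole (a point): Centre of the 35 mm hole in the insert's upper face, at carton (34, 0, 63) mm. The insert is a 6 mm board across the full inner width that slopes up to the back at 0.50 rad (29 deg), from 46 mm height at carton x = +3 mm to 80 mm at x = +65 mm.
- left_flap (a joint): Angle of the flap hinged along the carton's +y rim: 0 closed (level), pi/2 upright, stops at 2.5. Starts slightly ajar. The crease is stiff (about 0.03 N m of friction): the flap stays at any angle where it is left. The flap is a 4 mm board, 154 mm along carton x (centred) and 70 mm from hinge to free edge.
- finger_hole (a point): Centre of the finger hole between the flaps when they are shut, at carton (-38, 0, 105) mm. Each flap has a notch in its free edge, 48 mm long (carton x = -62 to -14 mm) and 18 mm deep, where the board ends 52 mm from its hinge; together a hole of 48 x 42 mm (x, y). Elsewhere the shut flaps leave a 6 mm gap.
- right_flap (a joint): The same for the mirrored flap hinged along the carton's -y rim.
- left_flap_hinge (a point): Middle of the left flap's hinge line, at carton (0, +73, 105) mm. The hinge line runs along carton x.
- right_flap_hinge (a point): Middle of the right flap's hinge line, at carton (0, -73, 105) mm.
- stopper: Loose stopper, 59 mm, about 60 g. Origin at the centre of its foot, z along its axis to the knob. Cork cone 26 mm long, 24 mm diameter at the foot, 32 mm at the top; steel flange 42 mm across, z = 26 to 31 mm; dark wooden knob, a cylinder 22 mm across, z = 31 to 59 mm. It starts in the insert's hole, flange on the board, knob leaning 0.50 rad (29 deg) from vertical toward the carton's front.
- stopper_knob (a point): Point on the stopper's axis within the knob, 50 mm above the foot. At the start the top of the knob is about 8 mm below the carton's rim.
- carafe: Loose amber carafe standing upright, 165 mm high, 92 mm diameter to 85 mm height, then tapering to a straight neck 44 mm outside and 36 mm inside diameter from 125 mm to the rim; about 0.7 kg. Origin at the centre of its underside, z up. When the stopper is fully home its flange lies flat on the rim and its foot is 139 mm above the carafe's underside.
- carafe_mouth (a point): Centre of the carafe's mouth at rim height, 165 mm above its underside.
- spice_jar: Bystander: small jar with red cap, 44 mm diameter, 90 mm high, standing in front of the carafe; origin under its centre.
- espresso_cup: Bystander: small white cup 61 mm across, 56 mm high, standing behind the carafe; origin in its underside.

How it is judged (in metres and radians):
On the way, in this order (a step that is already met when the one before it is completed fails the run):
1. both flaps are swung back past upright (each beyond 1.65 rad) (value of joint each of left_flap, right_flap above 1.65 rad), for 0.2 s.
2. the stopper is lifted out of the carton, clear of its rim (all of step 1 and height (world z) of stopper above 0.13 m), for 0.1 s.
3. the stopper is in the neck, fully down, and pressed onto the carafe with more than 5 N (horizontal distance between stopper and carafe_mouth below 0.005 m and z of stopper in the frame of carafe between 0.132 and 0.1425 m and angle between the z axis of stopper and the z axis of carafe, either way round below 0.1 rad and contact force between stopper and carafe above 5 N), for 0.1 s.
At the end, for the whole second after the job is handed in: The stopper sits in the carafe's neck at rest: within 5 mm of its centre, its foot 132 to 142.5 mm above the carafe's underside, aligned with the carafe within 0.10 rad; the carafe stands upright (within 0.05 rad) on the table, at rest; both flaps are still beyond 1.65 rad (all of step 1 and horizontal distance between stopper and carafe_mouth below 0.005 m and z of stopper in the frame of carafe between 0.132 and 0.1425 m and angle between the z axis of stopper and the z axis of carafe, either way round below 0.1 rad and linear speed of each of stopper, carafe below 0.02 m/s and angle between carafe's own z axis and vertical below 0.05 rad and height (world z) of carafe below 0.01 m); the robot touches nothing.
It fails at once if the carafe is tipped by more than 0.25 rad or shifted by more than 40 mm (angle between carafe's own z axis and vertical above 0.25 rad or distance of carafe from where it was at the start of the episode above 0.04 m).
It fails at once if the spice jar or the espresso cup is shifted by more than 30 mm (distance of any of spice_jar, espresso_cup from where it was at the start of the episode above 0.03 m).
It also fails if it takes over 72 s, if anything falls off the work surface, if the arm or the gripper's body presses on something with over 40 N, if the wrist force passes 120 N, or if a joint passes its speed limit or range.

## Working session

There is one attempt and no reset: what is moved stays moved. The work goes in short steps, Python scripts to look and compute and a tool call to move; the robot and the scene stay as the last step left them, time stands still between calls to the robot, and variables do not carry over. Pictures are saved under pics/ and viewed, about 8 in all and at most 12, crops included, and the job is handed in when it is done.

Besides the shell and the picture viewer there is one more tool, called after "Request:" by a JSON object that holds its "name" and its "arguments", one argument or row to a line. carry_out: Moves the arm, as the interface text tells. Its arguments: {"type":"object","properties":{"fingers":{"type":"array"},"travel":{"type":"array"},"yaw":{"type":"array"},"newtons":{"type":"number"}},"required":["fingers","travel","yaw"]}

```bash
ls; mkdir -p pics; cat > h.py <<'E'
from rig import manip
import numpy as np, cv2
def w(cam,p,M=None):
    M=M or manip.camera_model(cam); return np.array(M["R"]).T@(np.array(p)-np.array(M["t"]))
def proj(cam,X,M=None):
    M=M or manip.camera_model(cam); c=np.array(M["R"])@np.array(X)+np.array(M["t"]); s=c[:2]/c[2]; s=s*(1+M["k1"]*(s@s)); return np.array([M["fx"]*s[0]+M["cx"],M["fy"]*s[1]+M["cy"]])
def marks(cam,names,f="mark_of"):
    M=manip.camera_model(cam)
    for n in names:
        print(cam,f,n,[(np.round(w(cam,d["position"],M)).tolist(),round(d["p"],2)) for d in getattr(manip,f)(n,cam)[:2]])
def snap(cam,fn=None):
    im=manip.grab_frame(cam)
    if fn: cv2.imwrite("pics/"+fn,im[:,:,::-1])
    return im
def st():
    s=manip.observe(); print({k:np.round(s[k],3).tolist() for k in ("time_s","joints","tcp_pos","tcp_rot","force","width")})
E
python3 - <<'E'
from h import *
st()
a=snap("top"); b=snap("side")
cv2.imwrite("pics/a.png",np.vstack([a,b])[:,:,::-1][:, :])
N=["carton","insert_hole","finger_hole","left_flap_hinge","right_flap_hinge","stopper","stopper_knob","carafe","carafe_mouth","spice_jar","espresso_cup"]
marks("top",N); marks("side",N)
cv2.imwrite("pics/a.png",cv2.resize(np.hstack([a,b])[:,:,::-1],(800,300)))
print(manip.camera_model("top"),manip.camera_model("side"))
st()
E
```

```text
pics
{'time_s': 0.0, 'joints': [-1.288, 0.277, 1.506, 0.0, 1.361, -0.121], 'tcp_pos': [225.772, -528.226, 204.648], 'tcp_rot': [-0.001, 0.98, 0.201, -0.0], 'force': [0.45, -0.67, 0.161], 'width': 93.937}
top mark_of carton [([554.0, -94.0, 2.0], 0.71)]
top mark_of insert_hole [([584.0, -89.0, 64.0], 0.74)]
top mark_of finger_hole [([514.0, -109.0, 103.0], 0.64)]
top mark_of left_flap_hinge [([529.0, -26.0, 105.0], 0.82), ([592.0, -81.0, 43.0], 0.37)]
top mark_of right_flap_hinge [([567.0, -168.0, 103.0], 0.6)]
top mark_of stopper [([594.0, -83.0, 43.0], 0.41)]
top mark_of stopper_knob [([576.0, -89.0, 82.0], 0.54)]
top mark_of carafe [([565.0, 171.0, -2.0], 0.77)]
top mark_of carafe_mouth [([565.0, 175.0, 162.0], 0.63)]
top mark_of spice_jar [([439.0, 155.0, 5.0], 0.78)]
top mark_of espresso_cup [([677.0, 187.0, -5.0], 0.62)]
side mark_of carton [([545.0, -97.0, 1.0], 0.86)]
side mark_of insert_hole [([584.0, -88.0, 62.0], 0.72), ([509.0, -110.0, 101.0], 0.37)]
side mark_of finger_hole [([509.0, -109.0, 103.0], 0.61)]
side mark_of left_flap_hinge [([533.0, -26.0, 99.0], 0.73), ([508.
[... 597 characters left out ...]
601773],
       [-0.99473553,  0.01744677, -0.10097937],
       [ 0.10106807,  0.00427694, -0.99487032]]), 't': array([ 26.6259435 , 553.13802067, 927.1955501 ])} {'fx': 456.52871844355195, 'fy': 456.52871844355195, 'cx': 260.0567168589266, 'cy': 191.3533782990143, 'k1': -0.024787738380642254, 'R': array([[-0.99931501,  0.03332144, -0.01609948],
       [ 0.02737469,  0.37284872, -0.92748825],
       [-0.02490257, -0.92729365, -0.37350548]]), 't': array([ 570.26011747,  114.1201153 , 1006.2449939 ])}
{'time_s': 1.2, 'joints': [-1.288, 0.276, 1.505, 0.0, 1.361, -0.121], 'tcp_pos': [225.936, -528.805, 205.506], 'tcp_rot': [0.0, 0.98, 0.201, 0.0], 'force': [0.192, 0.099, 0.059], 'width': 93.738}
```

View pics/a.png

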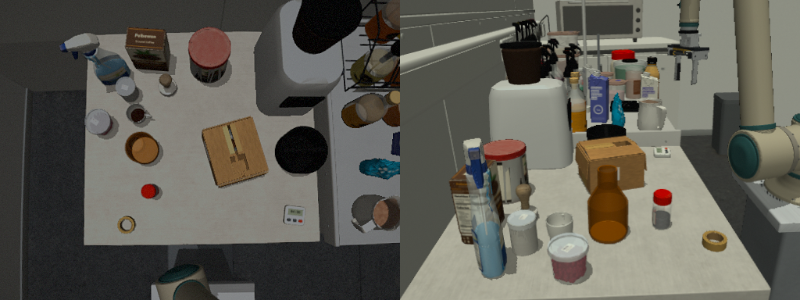

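The carton centre is at about (549, −97) with yaw 0.245 rad, and the carafe mouth is at about (565, 175). I'll rise first and turn the tool so its y axis lies along carton x.

Request:
{"name": "carry_out", "arguments": {
  "fingers": [0,0,0,0,0,0,0,0,0,0,0,0],
  "travel": [
    [0,0,-30],
    [0,0,-30],
    [0,0,-20],
    [0,0,0],
    [0,0,0],
    [0,0,0],
    [0,0,0],
    [0,0,0],
    [0,0,0],
    [0,0,0],
    [0,0,0],
    [0,0,0]
  ],
  "yaw": [-6.7,-6.7,-6.7,-6.7,-6.7,-6.7,-6.7,-6.7,-6.7,-6.7,-6.7,-6.7],
  "newtons": 20
}}

```text
time_s: 2.2
tcp_pos: [225.9, -528.3, 289.5]
tcp_rot: [-0.0, 0.592, 0.806, 0.0]
force: [-0.3, 0.2, 0.2]
width: 17.2
```

```bash
cat >> h.py <<'E'
from scipy.spatial.transform import Rotation as Ro
YAW=0.245; C=np.array([549.,-97,0])
def c2w(p,C=C,yaw=YAW): return Ro.from_euler('z',yaw).apply(p)+C
def tool(target):
    s=manip.observe(); q=s["tcp_rot"]; R=Ro.from_quat([q[1],q[2],q[3],q[0]]).as_matrix()
    d=R.T@(np.array(target)-s["tcp_pos"]); a=np.arctan2(R[1,1],R[0,1]); print("tool delta",np.round(d,1),"yaw of y axis",round(a,3),"turn deg to",round(-np.degrees(YAW-a),1),"t",s["time_s"],"F",np.round(s["force"],1),"w",np.round(s["width"],1),"tcp",np.round(s["tcp_pos"],1))
E
python3 - <<'E'
from h import *
tool(c2w([-38,0,250]))
E
```

```text
tool delta [316.8 399.6  39.7] yaw of y axis 0.304 turn deg to 3.4 t 2.2 F [-0.3  0.2  0.2] w 17.2 tcp [ 225.9 -528.3  289.5]
```

Request:
{"name": "carry_out", "arguments": {
  "fingers": [0,0,0,0,0,0,0,0,0,0,0,0],
  "travel": [
    [25,31,0],
    [25,31,0],
    [25,31,0],
    [25,31,0],
    [25,31,0],
    [25,31,0],
    [25,31,0],
    [25,31,0],
    [25,31,0],
    [25,31,0],
    [25,31,0],
    [15,20,0]
  ],
  "yaw": [3.4,0,0,0,0,0,0,0,0,0,0,0]
}}

```text
time_s: 3.2
tcp_pos: [511.1, -148.3, 287.4]
tcp_rot: [0.002, 0.619, 0.785, -0.001]
force: [0.2, 1.0, 0.6]
width: 0.7
```

```bash
python3 - <<'E'
from h import *
tool(c2w([-38,0,250]))
im=snap("wrist","w1.png")
N=["carton","insert_hole","finger_hole","left_flap_hinge","right_flap_hinge","stopper_knob"]
marks("wrist",N); marks("wrist",["left_flap","right_flap"],"spot_in")
E
```

```text
tool delta [40.8 10.8 37.3] yaw of y axis 0.236 turn deg to -0.5 t 3.2 F [0.2 1.  0.6] w 0.7 tcp [ 511.1 -148.3  287.4]
wrist mark_of carton [([551.0, -95.0, -2.0], 0.91)]
wrist mark_of insert_hole []
wrist mark_of finger_hole [([515.0, -103.0, 99.0], 0.88)]
wrist mark_of left_flap_hinge [([534.0, -28.0, 104.0], 0.77)]
wrist mark_of right_flap_hinge [([572.0, -161.0, 99.0], 0.56)]
wrist mark_of stopper_knob [([571.0, -84.0, 78.0], 0.51)]
wrist spot_in left_flap [([544.0, -60.0, 111.0], 0.78)]
wrist spot_in right_flap [([561.0, -141.0, 111.0], 0.65)]
```

View pics/w1.png

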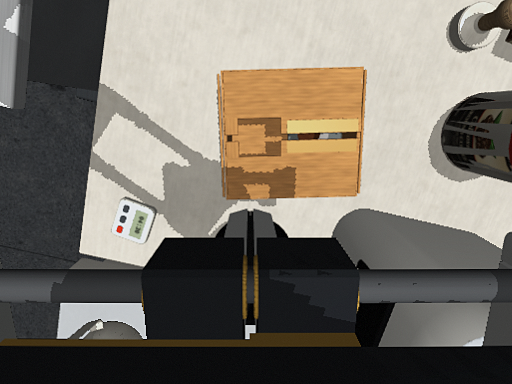

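The picture shows the carton with its flaps nearly shut. The finger hole spans pixels (238–281, 117–156), and the rear slit runs along row 135. The tool is square to the carton. I'll hold the model against these pixels.

```bash
python3 - <<'E'
from h import *
for p in ([-38,0,107],[-62,21,107],[-14,-21,107],[70,0,107],[-77,73,105],[77,73,105],[-77,-73,105],[77,-73,105]): print(p,np.round(proj("wrist",c2w(p)),1))
tool(c2w([-38,0,150]))
E
```

```text
[-38, 0, 107] [262.1 132.1]
[-62, 21, 107] [241.  113.7]
[-14, -21, 107] [282.7 150. ]
[70, 0, 107] [355.6 130.8]
[-77, 73, 105] [226.6  65.8]
[77, 73, 105] [365.6  63.9]
[-77, -73, 105] [230.3 193.2]
[77, -73, 105] [356.9 191.5]
tool delta [ 45.3  14.1 137.1] yaw of y axis 0.232 turn deg to -0.8 t 3.65 F [ 0.2 -0.1 -0.2] w 0.7 tcp [ 508.7 -152.9  287.4]
```

The apparent 4 px offset comes from the arm settling after the picture, so the carton estimate holds. I'm going above the finger hole.

Request:
{"name": "carry_out", "arguments": {
  "fingers": [0,0,0,0,0,0,0,0],
  "travel": [
    [15,5,0],
    [15,5,20],
    [13,4,25],
    [0,0,25],
    [0,0,25],
    [0,0,20],
    [0,0,10],
    [0,0,0]
  ],
  "yaw": [-0.8,0,0,0,0,0,0,0]
}}

```text
time_s: 4.32
tcp_pos: [510.9, -116.0, 160.4]
tcp_rot: [0.006, 0.621, 0.784, -0.001]
force: [0.4, 0.0, -0.5]
width: 0.1
```

```bash
python3 - <<'E'
from h import *
tool(c2w([-38,0,150]))
im=snap("wrist"); im2=snap("side")
M=manip.camera_model("side")
cv2.imwrite("pics/w2.png",np.hstack([cv2.resize(im,(400,300)),cv2.resize(im2[130:280,200:400],(400,300))])[:,:,::-1])
for p in ([-38,0,107],[-62,21,107],[-14,-21,107],[70,0,107],[-77,73,105]): print(p,np.round(proj("wrist",c2w(p))*400/512,1))
E
```

```text
tool delta [ 9.3  3.4 10.3] yaw of y axis 0.23 turn deg to -0.9 t 4.3167 F [ 0.4  0.  -0.5] w 0.1 tcp [ 510.9 -116.   160.4]
[-38, 0, 107] [196.7 145.3]
[-62, 21, 107] [172. 125.]
[-14, -21, 107] [220.4 164.8]
[70, 0, 107] [303.9 143.6]
[-77, 73, 105] [154.2  70. ]
```

View pics/w2.png

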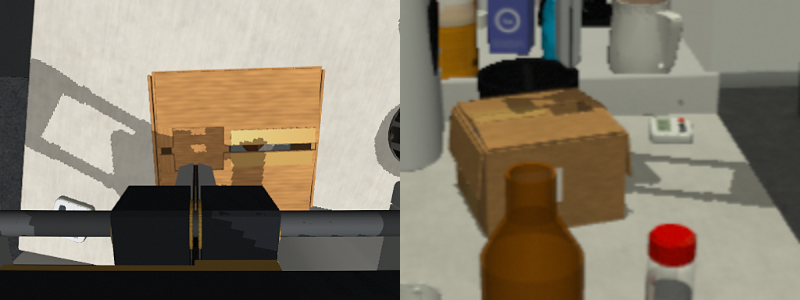

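The hole is centred about 3 mm from the prediction, toward −y (wrist view at half scale: 198, 148). I'll correct for that and go into the finger hole to z≈85.

Request:
{"name": "carry_out", "arguments": {
  "fingers": [0,0,0,0,0,0,0],
  "travel": [
    [5,3,0],
    [3,2,15],
    [0,0,18],
    [0,0,18],
    [0,0,15],
    [0,0,10],
    [0,0,0]
  ],
  "yaw": [-0.9,0,0,0,0,0,0]
}}

```text
time_s: 5.0
tcp_pos: [525.3, -110.8, 94.7]
tcp_rot: [0.018, 0.615, 0.789, 0.003]
force: [-0.6, -0.4, 0.3]
width: 0.6
```

```bash
sed -i 's/C=np.array(\[549.,-97,0\])/C=np.array([550.,-99,0])/' h.py; python3 - <<'E'
from h import *
tool(c2w([-38,0,85]))
E
```

```text
tool delta [  5.7 -11.4   9.2] yaw of y axis 0.247 turn deg to 0.1 t 5.0 F [-0.6 -0.4  0.3] w 0.6 tcp [ 525.3 -110.8   94.7]
```

Request:
{"name": "carry_out", "arguments": {
  "fingers": [0,0],
  "travel": [
    [0,0,0],
    [0,0,0]
  ],
  "yaw": [0,0]
}}

```text
time_s: 5.17
tcp_pos: [525.7, -110.9, 96.3]
tcp_rot: [0.018, 0.614, 0.789, 0.003]
force: [-1.7, -0.1, -0.7]
width: 0.3
```

```bash
python3 - <<'E'
from h import *
tool(c2w([-38,0,85])); st()
E
```

```text
tool delta [  6.  -11.8  10.8] yaw of y axis 0.248 turn deg to 0.2 t 5.1667 F [-1.7 -0.1 -0.7] w 0.3 tcp [ 525.7 -110.9   96.3]
{'time_s': 5.167, 'joints': [-0.334, 0.286, 1.784, -0.006, 1.035, -0.578], 'tcp_pos': [525.71, -110.897, 96.275], 'tcp_rot': [0.018, 0.614, 0.789, 0.003], 'force': [-1.749, -0.09, -0.729], 'width': 0.306}
```

Request:
{"name": "carry_out", "arguments": {
  "fingers": [0,0,0,0],
  "travel": [
    [2,-5,0],
    [2,-5,3],
    [2,-2,4],
    [0,0,4]
  ],
  "yaw": [0,0,0,0]
}}

```text
time_s: 5.5
tcp_pos: [515.7, -109.0, 88.7]
tcp_rot: [0.023, 0.614, 0.789, 0.005]
force: [-0.7, -0.6, 1.2]
width: 0.3
```

```bash
python3 - <<'E'
from h import *
tool(c2w([-38,0,85])); st()
E
```

```text
tool delta [ 1.5 -2.4  3.5] yaw of y axis 0.248 turn deg to 0.2 t 5.5 F [-0.7 -0.6  1.2] w 0.3 tcp [ 515.7 -109.    88.7]
{'time_s': 5.5, 'joints': [-0.337, 0.275, 1.824, -0.006, 0.995, -0.582], 'tcp_pos': [515.711, -108.996, 88.666], 'tcp_rot': [0.023, 0.614, 0.789, 0.005], 'force': [-0.695, -0.612, 1.174], 'width': 0.303}
```

Request:
{"name": "carry_out", "arguments": {
  "fingers": [0,0,0,0,0,0,0],
  "travel": [
    [5,-2,2],
    [5,0,1],
    [4,0,0],
    [3,0,-4],
    [3,0,-5],
    [2,0,-5],
    [2,0,-5]
  ],
  "yaw": [0,0,0,0,0,0,0]
}}

```text
time_s: 6.08
tcp_pos: [508.8, -90.5, 104.2]
tcp_rot: [0.029, 0.612, 0.79, 0.001]
force: [0.2, -0.6, -0.0]
width: 0.6
```

```bash
python3 - <<'E'
from h import *
tool(c2w([-38,0,85])); im=snap("wrist","w3.png")
marks("wrist",["left_flap","right_flap"],"spot_in")
E
```

```text
tool delta [-17.4  -1.   20. ] yaw of y axis 0.253 turn deg to 0.5 t 6.0833 F [ 0.2 -0.6 -0. ] w 0.6 tcp [508.8 -90.5 104.2]
wrist spot_in left_flap [([547.0, -51.0, 124.0], 0.72)]
wrist spot_in right_flap [([610.0, -131.0, 112.0], 0.93)]
```

View pics/w3.png

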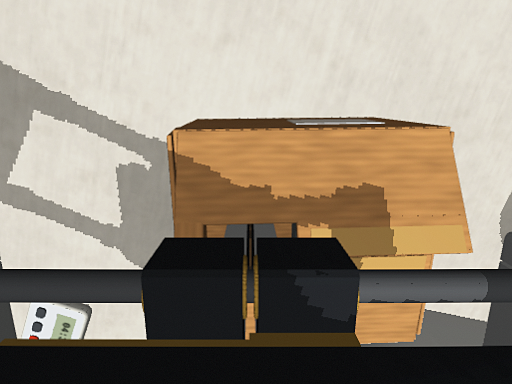

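The left flap is rising with the finger: its edge now runs along row ~225–255, and it stands at about 0.55 rad. I'll keep pushing it outward and over.

Request:
{"name": "carry_out", "arguments": {
  "fingers": [0,0,0,0,0,0,0,0,0,0,0,0],
  "travel": [
    [6,-1,-3],
    [7,0,-3],
    [7,0,-3],
    [7,0,-3],
    [7,0,-2],
    [7,0,-1],
    [7,0,0],
    [7,0,0],
    [5,0,0],
    [3,0,0],
    [0,0,0],
    [0,0,0]
  ],
  "yaw": [0,0,0,0,0,0,0,0,0,0,0,0]
}}

```text
time_s: 7.23
tcp_pos: [494.7, -33.8, 118.8]
tcp_rot: [0.04, 0.609, 0.792, -0.004]
force: [0.9, -1.7, 0.3]
width: 0.8
```

```bash
python3 - <<'E'
from h import *
tool(c2w([-38,80,118]));st()
E
```

```text
tool delta [ 3.4 -0.2  0.5] yaw of y axis 0.261 turn deg to 0.9 t 7.2333 F [ 0.9 -1.7  0.3] w 0.8 tcp [494.7 -33.8 118.8]
{'time_s': 7.233, 'joints': [-0.174, 0.192, 1.856, -0.051, 1.026, -0.408], 'tcp_pos': [494.727, -33.789, 118.763], 'tcp_rot': [0.04, 0.609, 0.792, -0.004], 'force': [0.898, -1.741, 0.345], 'width': 0.782}
```

Request:
{"name": "carry_out", "arguments": {
  "fingers": [0,0,0,0,0,0,0,0,0,0,0,0],
  "travel": [
    [4,0,0],
    [4,0,0],
    [1,0,0],
    [-10,0,-8],
    [-15,0,-8],
    [-15,0,0],
    [-15,0,0],
    [-15,0,0],
    [-10,0,0],
    [-5,0,0],
    [-1,0,0],
    [0,0,0]
  ],
  "yaw": [0,0,0,0,0,0,0,0,0,0,0,0]
}}

```text
time_s: 8.23
tcp_pos: [512.1, -110.0, 142.8]
tcp_rot: [0.036, 0.61, 0.791, -0.003]
force: [-0.5, -0.0, -0.0]
width: 0.5
```

```bash
python3 - <<'E'
from h import *
tool(c2w([-38,0,150]));st()
im=snap("wrist"); im2=snap("side")
cv2.imwrite("pics/w4.png",np.hstack([cv2.resize(im,(400,300)),cv2.resize(im2[130:280,200:400],(400,300))])[:,:,::-1])
marks("wrist",["left_flap","right_flap"],"spot_in")
marks("side",["left_flap","right_flap"],"spot_in")
E
```

```text
tool delta [ 1.   1.7 -7.2] yaw of y axis 0.258 turn deg to 0.8 t 8.2333 F [-0.5 -0.  -0. ] w 0.5 tcp [ 512.1 -110.   142.8]
{'time_s': 8.233, 'joints': [-0.323, 0.209, 1.764, -0.032, 1.101, -0.566], 'tcp_pos': [512.09, -109.959, 142.766], 'tcp_rot': [0.036, 0.61, 0.791, -0.003], 'force': [-0.524, -0.047, -0.034], 'width': 0.495}
wrist spot_in left_flap [([527.0, -0.0, 123.0], 0.73)]
wrist spot_in right_flap [([589.0, -110.0, 108.0], 0.9)]
side spot_in left_flap [([528.0, 3.0, 128.0], 0.81)]
side spot_in right_flap [([567.0, 204.0, 82.0], 0.69), ([564.0, -131.0, 114.0], 0.62)]
```

View pics/w4.png

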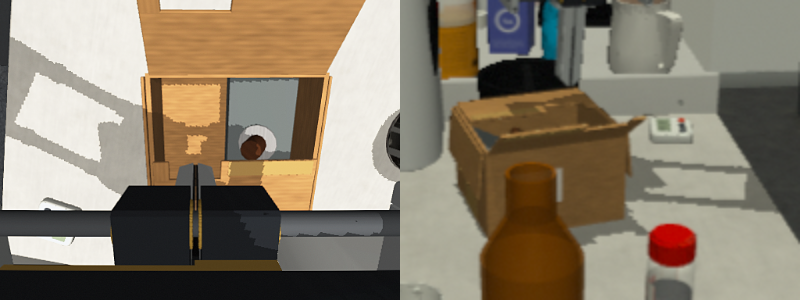

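The left flap now leans well back, at about 2.5 rad by the networks' positions. The wrist view shows the stopper's knob at (252,147) and the right flap still shut. I'll do the right flap the same way.

Request:
{"name": "carry_out", "arguments": {
  "fingers": [0,0,0,0,0,0,0,0,0,0,0,0],
  "travel": [
    [2,0,10],
    [2,0,14],
    [2,-1,14],
    [0,-1,12],
    [0,-1,8],
    [-5,0,0],
    [-6,0,0],
    [-5,0,0],
    [-3,0,-4],
    [-3,0,-5],
    [-2,0,-5],
    [-2,0,-5]
  ],
  "yaw": [0.8,0,0,0,0,0,0,0,0,0,0,0]
}}

```text
time_s: 9.53
tcp_pos: [515.1, -125.0, 101.2]
tcp_rot: [0.031, 0.617, 0.786, 0.002]
force: [-0.6, 0.8, -0.7]
width: 0.3
```

```bash
python3 - <<'E'
from h import *
tool(c2w([-38,-18,104]));st()
im=snap("wrist"); im2=snap("side")
marks("wrist",["left_flap","right_flap"],"spot_in")
marks("side",["left_flap","right_flap"],"spot_in")
E
```

```text
tool delta [-1.4  2.3 -2.7] yaw of y axis 0.24 turn deg to -0.3 t 9.5333 F [-0.6  0.8 -0.7] w 0.3 tcp [ 515.1 -125.   101.2]
{'time_s': 9.533, 'joints': [-0.358, 0.26, 1.811, -0.018, 1.01, -0.588], 'tcp_pos': [515.113, -124.957, 101.168], 'tcp_rot': [0.031, 0.617, 0.786, 0.002], 'force': [-0.581, 0.758, -0.707], 'width': 0.303}
wrist spot_in left_flap [([526.0, -12.0, 114.0], 0.83)]
wrist spot_in right_flap [([595.0, -112.0, 136.0], 0.89), ([525.0, -13.0, 115.0], 0.5)]
side spot_in left_flap [([527.0, 7.0, 127.0], 0.6), ([542.0, -41.0, 76.0], 0.5)]
side spot_in right_flap [([574.0, -123.0, 134.0], 0.48), ([540.0, -41.0, 82.0], 0.35)]
```

The right flap is up, with its middle at z≈135. I'm swinging it outward.

Request:
{"name": "carry_out", "arguments": {
  "fingers": [0,0,0,0,0,0,0,0,0,0,0,0],
  "travel": [
    [-6,1,-3],
    [-7,0,-3],
    [-7,0,-3],
    [-7,0,-3],
    [-7,0,-3],
    [-7,0,-2],
    [-7,0,-1],
    [-7,0,0],
    [-7,0,0],
    [-5,0,0],
    [-3,0,0],
    [0,0,0]
  ],
  "yaw": [0,0,0,0,0,0,0,0,0,0,0,0]
}}

```text
time_s: 10.83
tcp_pos: [527.8, -181.9, 120.0]
tcp_rot: [0.018, 0.62, 0.785, 0.011]
force: [-0.4, 1.0, 0.4]
width: -0.1
```

```bash
python3 - <<'E'
from h import *
tool(c2w([-38,-84,118]));st()
E
```

```text
tool delta [-8.9  3.7  2.3] yaw of y axis 0.234 turn deg to -0.6 t 10.8333 F [-0.4  1.   0.4] w -0.1 tcp [ 527.8 -181.9  120. ]
{'time_s': 10.833, 'joints': [-0.467, 0.29, 1.71, 0.016, 1.103, -0.708], 'tcp_pos': [527.769, -181.902, 120.035], 'tcp_rot': [0.018, 0.62, 0.785, 0.011], 'force': [-0.389, 0.982, 0.44], 'width': -0.05}
```

Request:
{"name": "carry_out", "arguments": {
  "fingers": [0,0,0,0,0,44,44,44,44,44,44,44],
  "travel": [
    [-5,0,0],
    [-5,0,0],
    [-3,0,0],
    [10,0,-10],
    [15,5,-10],
    [15,8,-10],
    [15,10,-8],
    [15,10,0],
    [12,10,0],
    [6,8,0],
    [2,2,0],
    [0,0,0]
  ],
  "yaw": [0,0,0,0,0,0,0,0,0,0,0,0]
}}

```text
time_s: 11.83
tcp_pos: [562.4, -93.0, 166.1]
tcp_rot: [0.021, 0.62, 0.784, 0.011]
force: [-0.4, -0.2, -0.0]
width: 42.6
```

```bash
python3 - <<'E'
from h import *
tool(c2w([22,0,160]));st()
im2=snap("side"); snap("top");im=snap("wrist"); 
cv2.imwrite("pics/w5.png",np.hstack([cv2.resize(im,(400,300)),cv2.resize(im2[130:280,200:400],(400,300))])[:,:,::-1])
for c in ("wrist","side","top"):
  marks(c,["left_flap","right_flap"],"spot_in"); marks(c,["stopper_knob","insert_hole"])
E
```

```text
tool delta [-2.6  8.2  6.5] yaw of y axis 0.234 turn deg to -0.6 t 11.8333 F [-0.4 -0.2 -0. ] w 42.6 tcp [562.4 -93.  166.1]
{'time_s': 11.833, 'joints': [-0.289, 0.266, 1.621, 0.004, 1.207, -0.524], 'tcp_pos': [562.448, -92.982, 166.121], 'tcp_rot': [0.021, 0.62, 0.784, 0.011], 'force': [-0.404, -0.18, -0.024], 'width': 42.578}
wrist spot_in left_flap [([528.0, 4.0, 125.0], 0.87)]
wrist spot_in right_flap [([585.0, -195.0, 127.0], 0.64)]
wrist mark_of stopper_knob [([571.0, -90.0, 81.0], 0.93), ([549.0, -102.0, -1.0], 0.71)]
wrist mark_of insert_hole []
side spot_in left_flap []
side spot_in right_flap [([582.0, -190.0, 126.0], 0.98), ([677.0, 179.0, 40.0], 0.48)]
side mark_of stopper_knob []
side mark_of insert_hole [([583.0, -91.0, 63.0], 0.96), ([567.0, -171.0, 104.0], 0.74)]
top spot_in left_flap [([533.0, 4.0, 125.0], 0.9)]
top spot_in right_flap [([517.0, -200.0, 117.0], 0.73), ([557.0, 163.0, 95.0], 0.41)]
top mark_of stopper_knob []
top mark_of insert_hole [([554.0, -95.0, -1.0], 0.54)]
```

View pics/w5.png

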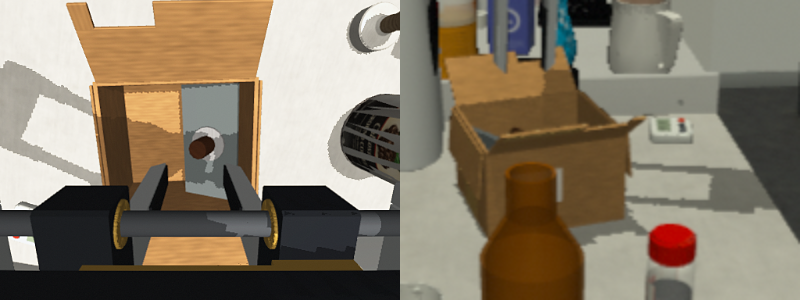

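Both flaps are well past upright: right about 2.46 rad, left about 2.5 rad by the networks' positions. The wrist view shows the knob at (202,147) between and just above the fingertips. I'll check the knob pixel against the model and get the descent numbers.

```bash
python3 - <<'E'
from h import *
for p in ([18.2,0,92],[22.5,0,84],[34,0,63]): print(np.round(proj("wrist",c2w(p))*400/512,1))
M=manip.camera_model("wrist"); r=[d for d in manip.trace("stopper_knob","wrist")]
for d in r[:2]: 
  v,u=np.nonzero(d["region"]); print(d["p"],u.mean()*.78125,v.mean()*.78125,[u.min()*.78,u.max()*.78,v.min()*.78,v.max()*.78])
tool(c2w([22,1,110])); tool(c2w([22,1,81]))
E
```

```text
[197.2 152.1]
[200.7 150.1]
[209.  145.3]
0.77 205.92937421679198 143.50524749373434 [np.float64(187.98000000000002), np.float64(223.08), np.float64(125.58), np.float64(159.9)]
tool delta [-0.6  6.7 56. ] yaw of y axis 0.232 turn deg to -0.7 t 12.6333 F [ 0.7 -0.2 -0.1] w 43.8 tcp [561.9 -93.2 165.7]
tool delta [-0.1  5.5 85. ] yaw of y axis 0.232 turn deg to -0.7 t 12.6333 F [ 0.7 -0.2 -0.1] w 43.8 tcp [561.9 -93.2 165.7]
```

The knob is about 2 mm further in +x and 2.5 mm further in +y than the model. I'm descending to just above it.

Request:
{"name": "carry_out", "arguments": {
  "fingers": [46,46,46,46,46,46,46,46],
  "travel": [
    [1,4,3],
    [0,4,6],
    [0,0,9],
    [0,0,9],
    [0,0,9],
    [0,0,9],
    [0,0,6],
    [0,0,0]
  ],
  "yaw": [-0.7,0,0,0,0,0,0,0]
}}

```text
time_s: 13.3
tcp_pos: [572.1, -89.9, 108.2]
tcp_rot: [0.02, 0.615, 0.788, 0.01]
force: [0.4, -0.8, -0.1]
width: 46.0
```

```bash
python3 - <<'E'
from h import *
tool(c2w([24,2,81])); st(); snap("wrist"); marks("wrist",["stopper_knob"])
E
```

```text
tool delta [-1.  -0.8 27.3] yaw of y axis 0.247 turn deg to 0.1 t 13.3 F [ 0.4 -0.8 -0.1] w 46.0 tcp [572.1 -89.9 108.2]
{'time_s': 13.3, 'joints': [-0.279, 0.328, 1.685, 0.005, 1.085, -0.527], 'tcp_pos': [572.098, -89.883, 108.242], 'tcp_rot': [0.02, 0.615, 0.788, 0.01], 'force': [0.377, -0.793, -0.08], 'width': 45.967}
wrist mark_of stopper_knob [([571.0, -87.0, 80.0], 0.58)]
```

Request:
{"name": "carry_out", "arguments": {
  "fingers": [46,46,46,46,46,46],
  "travel": [
    [0,-1,7],
    [0,0,7],
    [0,0,6],
    [0,0,5],
    [0,0,3],
    [0,0,0]
  ],
  "yaw": [0,0,0,0,0,0]
}}

```text
time_s: 13.9
tcp_pos: [574.4, -91.1, 80.3]
tcp_rot: [0.022, 0.615, 0.788, 0.011]
force: [-0.8, -0.1, -1.1]
width: 45.7
```

```bash
python3 - <<'E'
from h import *
tool(c2w([24,2,81])); snap("wrist","w6.png")
E
```

```text
tool delta [ 0.3 -1.5 -0.8] yaw of y axis 0.246 turn deg to 0.1 t 13.9 F [-0.8 -0.1 -1.1] w 45.7 tcp [574.4 -91.1  80.3]
```

View pics/w6.png

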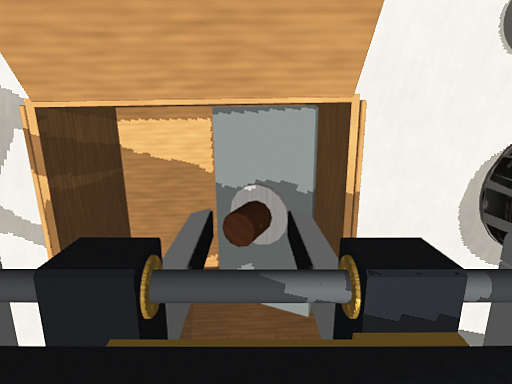

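The knob sits between the two fingers, with its top at (240,230) and its base at (265,205). I'm closing gently.

Request:
{"name": "carry_out", "arguments": {
  "fingers": [20,10,10,10,10,10],
  "travel": [
    [0,0,0],
    [0,0,0],
    [0,0,0],
    [0,0,0],
    [0,0,0],
    [0,0,0]
  ],
  "yaw": [0,0,0,0,0,0],
  "newtons": 10
}}

```text
time_s: 14.45
tcp_pos: [572.2, -91.7, 81.1]
tcp_rot: [0.021, 0.615, 0.789, 0.01]
force: [-0.4, -0.3, -1.2]
width: 25.4
```

```bash
python3 - <<'E'
from h import *
tool(c2w([24,2,81]));st()
E
```

```text
tool delta [0.4 0.7 0.1] yaw of y axis 0.247 turn deg to 0.1 t 14.45 F [-0.4 -0.3 -1.2] w 25.4 tcp [572.2 -91.7  81.1]
{'time_s': 14.45, 'joints': [-0.281, 0.353, 1.723, 0.003, 1.019, -0.529], 'tcp_pos': [572.241, -91.743, 81.093], 'tcp_rot': [0.021, 0.615, 0.789, 0.01], 'force': [-0.353, -0.259, -1.25], 'width': 25.388}
```

Request:
{"name": "carry_out", "arguments": {
  "fingers": [10,10,10,10,10,10,10,10],
  "travel": [
    [0,-1,-3],
    [0,-1,-4],
    [0,-1,-5],
    [0,0,-6],
    [0,0,-7],
    [0,0,-8],
    [0,0,-8],
    [0,0,-4]
  ],
  "yaw": [0,0,0,0,0,0,0,0],
  "newtons": 15
}}

```text
time_s: 15.12
tcp_pos: [568.2, -91.6, 130.6]
tcp_rot: [0.022, 0.615, 0.788, 0.011]
force: [-0.6, -0.6, -0.6]
width: 23.6
```

```bash
python3 - <<'E'
from h import *
st(); b=snap("wrist"); a=snap("side")
cv2.imwrite("pics/w7.png",np.hstack([cv2.resize(b,(400,300)),cv2.resize(a[100:250,200:400],(400,300))])[:,:,::-1])
marks("wrist",["stopper_knob","stopper"])
E
```

```text
{'time_s': 15.117, 'joints': [-0.283, 0.301, 1.665, 0.004, 1.127, -0.532], 'tcp_pos': [568.224, -91.614, 130.566], 'tcp_rot': [0.022, 0.615, 0.788, 0.011], 'force': [-0.563, -0.632, -0.607], 'width': 23.583}
wrist mark_of stopper_knob [([567.0, -87.0, 128.0], 0.61)]
wrist mark_of stopper [([589.0, -89.0, 86.0], 0.82)]
```

View pics/w7.png

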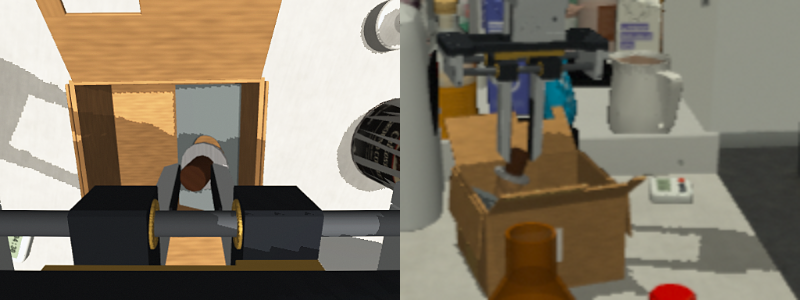

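The stopper is out and hanging tilted in the fingertips, with its foot toward carton +x. The opening is 23.6 mm. I'm raising it and carrying it toward the carafe, then measuring the tilt there.

Request:
{"name": "carry_out", "arguments": {
  "fingers": [10,10,10,10,10,10,10,10,10,10,10,10],
  "travel": [
    [0,0,-10],
    [0,0,-18],
    [0,0,-22],
    [0,0,-22],
    [0,0,-22],
    [0,0,-20],
    [6,0,-12],
    [12,1,0],
    [18,3,0],
    [22,4,0],
    [24,4,0],
    [24,4,0]
  ],
  "yaw": [0,0,0,0,0,0,0,0,0,0,0,0],
  "newtons": 25
}}

```text
time_s: 16.32
tcp_pos: [547.7, 18.3, 257.2]
tcp_rot: [0.017, 0.618, 0.786, 0.008]
force: [0.4, -0.3, -0.7]
width: 23.2
```

```bash
python3 - <<'E'
from h import *
tool([545,170,262]);st()
E
```

```text
tool delta [148.   33.3  -6.1] yaw of y axis 0.238 turn deg to -0.4 t 16.3167 F [ 0.4 -0.3 -0.7] w 23.2 tcp [547.7  18.3 257.2]
{'time_s': 16.317, 'joints': [-0.09, 0.189, 1.496, -0.005, 1.42, -0.328], 'tcp_pos': [547.724, 18.285, 257.233], 'tcp_rot': [0.017, 0.618, 0.786, 0.008], 'force': [0.439, -0.297, -0.728], 'width': 23.243}
```

Request:
{"name": "carry_out", "arguments": {
  "fingers": [10,10,10,10,10,10,10,10,10],
  "travel": [
    [23,5,0],
    [23,5,0],
    [23,5,0],
    [20,4,0],
    [18,4,0],
    [14,3,0],
    [8,2,0],
    [4,0,0],
    [0,0,0]
  ],
  "yaw": [0,0,0,0,0,0,0,0,0]
}}

```text
time_s: 17.07
tcp_pos: [533.3, 170.9, 248.1]
tcp_rot: [0.009, 0.615, 0.789, 0.004]
force: [0.8, 0.1, -0.3]
width: 23.0
```

```bash
python3 - <<'E'
from h import *
st(); P={}
for c in ("top","side","wrist"):
  P[c]=snap(c); marks(c,["stopper_knob","stopper","carafe_mouth"]); marks(c,["left_flap","right_flap"],"spot_in")
a=P["side"]; b=P["wrist"]; u,v=proj("side",manip.observe()["tcp_pos"]).astype(int); print(u,v)
v0=max(0,v-60);u0=max(0,u-90)
cv2.imwrite("pics/w8.png",np.hstack([cv2.resize(b,(400,300)),cv2.resize(a[v0:v0+150,u0:u0+200],(400,300))])[:,:,::-1])
E
```

```text
{'time_s': 17.067, 'joints': [0.192, 0.222, 1.474, -0.008, 1.428, -0.054], 'tcp_pos': [533.313, 170.89, 248.095], 'tcp_rot': [0.009, 0.615, 0.789, 0.004], 'force': [0.791, 0.149, -0.267], 'width': 23.012}
top mark_of stopper_knob [([532.0, -27.0, 106.0], 0.57), ([535.0, 172.0, 249.0], 0.53)]
top mark_of stopper [([549.0, 180.0, 204.0], 0.37)]
top mark_of carafe_mouth [([567.0, 174.0, 161.0], 0.58)]
top spot_in left_flap [([529.0, 8.0, 125.0], 0.59)]
top spot_in right_flap [([572.0, -192.0, 124.0], 0.88)]
side mark_of stopper_knob [([537.0, 169.0, 250.0], 0.6)]
side mark_of stopper [([551.0, 178.0, 208.0], 0.88), ([567.0, 177.0, 163.0], 0.56)]
side mark_of carafe_mouth [([566.0, 176.0, 162.0], 0.81), ([675.0, 185.0, -1.0], 0.66)]
side spot_in left_flap [([528.0, 5.0, 128.0], 0.8)]
side spot_in right_flap [([594.0, -189.0, 128.0], 0.61)]
wrist mark_of stopper_knob [([532.0, 174.0, 247.0], 0.82)]
wrist mark_of stopper [([553.0, 177.0, 204.0], 0.76)]
wrist mark_of carafe_mouth [([560.0, 173.0, 165.0], 0.93)]
wrist spot_in left_flap [([568.0, 21.0, 129.0], 0.95), ([575.0, -5.0, 114.0], 0.72)]
wrist spot_in right_flap []
283 167
```

View pics/w8.png

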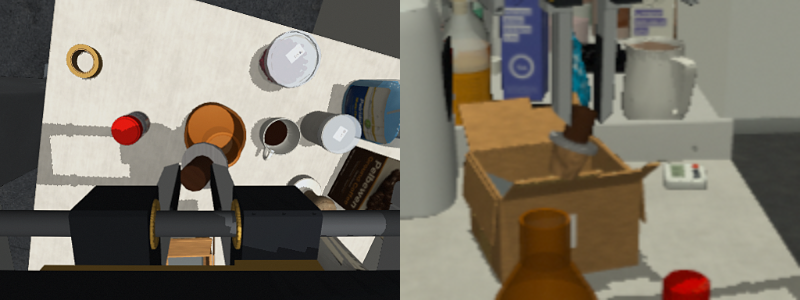

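The stopper tilts about 0.3 rad, with its foot toward +x: knob at about (580,115), foot at (567,175) in the side crop. The networks put the foot at about (551, 178, 205), so I'll bring it over the mouth and check from just above the rim.

Request:
{"name": "carry_out", "arguments": {
  "fingers": [10,10,10,10,10,10,10,10],
  "travel": [
    [-2,5,0],
    [-2,5,3],
    [-2,4,6],
    [0,1,7],
    [0,0,7],
    [0,0,5],
    [0,0,2],
    [0,0,0]
  ],
  "yaw": [0,0,0,0,0,0,0,0]
}}

```text
time_s: 18.63
tcp_pos: [552.5, 167.3, 214.5]
tcp_rot: [0.009, 0.615, 0.788, 0.004]
force: [0.4, 0.3, -0.5]
width: 23.1
```

```bash
python3 - <<'E'
from h import *
st(); P={}
for c in ("top","side","wrist"):
  P[c]=snap(c); marks(c,["stopper_knob","stopper","carafe_mouth","carafe"])
a=P["side"]; b=P["top"]
def crop(c,n):
  u,v=proj(c,[565,175,180]).astype(int); return cv2.resize(P[c][v-n*3//8:v+n*3//8,u-n//2:u+n//2],(400,300),interpolation=cv2.INTER_CUBIC)
cv2.imwrite("pics/w9.png",np.hstack([crop("top",120),crop("side",120)])[:,:,::-1])
E
```

```text
{'time_s': 18.633, 'joints': [0.179, 0.265, 1.498, -0.009, 1.361, -0.064], 'tcp_pos': [552.469, 167.278, 214.452], 'tcp_rot': [0.009, 0.615, 0.788, 0.004], 'force': [0.355, 0.263, -0.478], 'width': 23.118}
top mark_of stopper_knob [([554.0, 170.0, 218.0], 0.39)]
top mark_of stopper [([567.0, 178.0, 172.0], 0.53)]
top mark_of carafe_mouth [([567.0, 177.0, 161.0], 0.82), ([677.0, 188.0, -1.0], 0.42)]
top mark_of carafe [([566.0, 173.0, -4.0], 0.82)]
side mark_of stopper_knob [([553.0, 168.0, 217.0], 0.83), ([506.0, -110.0, 103.0], 0.48)]
side mark_of stopper [([568.0, 175.0, 161.0], 0.71), ([569.0, 177.0, 174.0], 0.67)]
side mark_of carafe_mouth [([563.0, 174.0, 160.0], 0.92)]
side mark_of carafe [([566.0, 173.0, 2.0], 0.74)]
wrist mark_of stopper_knob [([550.0, 173.0, 215.0], 0.81)]
wrist mark_of stopper [([572.0, 176.0, 171.0], 0.63)]
wrist mark_of carafe_mouth [([561.0, 174.0, 166.0], 0.63)]
wrist mark_of carafe [([569.0, 175.0, -3.0], 0.83)]
```

View pics/w9.png

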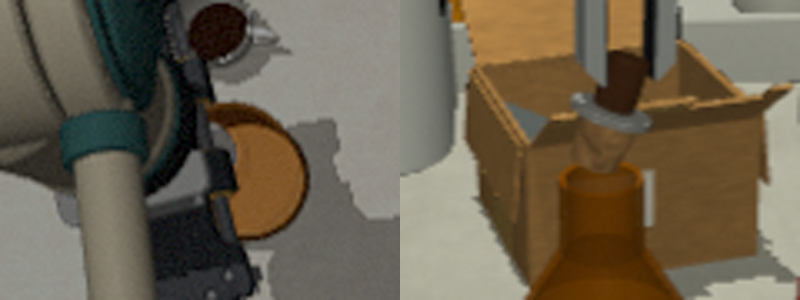

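The side crop shows the foot at (597,168) over the mouth centre at (601,178), about 2 mm to +x, which suits the lean. I'm lowering the foot into the neck.

Request:
{"name": "carry_out", "arguments": {
  "fingers": [10,10,10,10,10,10,10],
  "travel": [
    [-2,0,3],
    [0,0,4],
    [0,0,4],
    [0,0,3],
    [0,0,3],
    [0,0,2],
    [0,0,0]
  ],
  "yaw": [0,0,0,0,0,0,0]
}}

```text
time_s: 19.97
tcp_pos: [554.8, 166.2, 194.9]
tcp_rot: [0.009, 0.615, 0.788, 0.006]
force: [0.2, 0.2, 0.7]
width: 23.3
```

```bash
python3 - <<'E'
from h import *
st(); P={}
for c in ("side","wrist"):
  P[c]=snap(c); marks(c,["stopper","carafe_mouth","carafe"])
def crop(c,n):
  u,v=proj(c,[565,175,180]).astype(int); return cv2.resize(P[c][v-n*3//8:v+n*3//8,u-n//2:u+n//2],(400,300),interpolation=cv2.INTER_CUBIC)
cv2.imwrite("pics/w10.png",np.hstack([cv2.resize(P["wrist"][100:340,80:400],(400,300)),crop("side",120)])[:,:,::-1])
E
```

```text
{'time_s': 19.967, 'joints': [0.175, 0.276, 1.531, -0.006, 1.313, -0.068], 'tcp_pos': [554.764, 166.223, 194.909], 'tcp_rot': [0.009, 0.615, 0.788, 0.006], 'force': [0.179, 0.194, 0.738], 'width': 23.258}
side mark_of stopper [([573.0, 181.0, 153.0], 0.62)]
side mark_of carafe_mouth [([569.0, 174.0, 162.0], 0.74), ([435.0, 153.0, 3.0], 0.22)]
side mark_of carafe [([567.0, 173.0, 1.0], 0.73)]
wrist mark_of stopper [([572.0, 173.0, 151.0], 0.55)]
wrist mark_of carafe_mouth []
wrist mark_of carafe [([566.0, 175.0, -4.0], 0.97)]
```

View pics/w10.png

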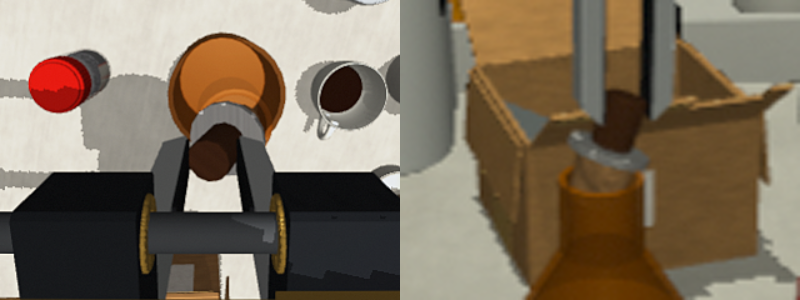

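The foot appears inside the neck, about 13 mm deep, with no contact force. I'll shift +2 mm toward the mouth centre, go 3 mm lower and release so that it drops.

Request:
{"name": "carry_out", "arguments": {
  "fingers": [10,10,10,24,26,30,36,44,50,50],
  "travel": [
    [2,0,1],
    [0,-1,2],
    [0,0,0],
    [0,0,0],
    [0,0,0],
    [0,0,0],
    [0,0,0],
    [0,0,0],
    [0,0,0],
    [0,0,0]
  ],
  "yaw": [0,0,0,0,0,0,0,0,0,0]
}}

```text
time_s: 21.2
tcp_pos: [553.0, 166.7, 192.5]
tcp_rot: [0.01, 0.615, 0.788, 0.005]
force: [0.5, -0.9, -0.4]
width: 49.4
```

```bash
python3 - <<'E'
from h import *
st(); P={}
for c in ("side","wrist","top"):
  P[c]=snap(c); marks(c,["stopper","stopper_knob","carafe_mouth","carafe"])
def crop(c,n):
  u,v=proj(c,[565,175,180]).astype(int); return cv2.resize(P[c][v-n*3//8:v+n*3//8,u-n//2:u+n//2],(400,300),interpolation=cv2.INTER_CUBIC)
cv2.imwrite("pics/w11.png",np.hstack([cv2.resize(P["wrist"][100:340,80:400],(400,300)),crop("side",120)])[:,:,::-1])
E
```

```text
{'time_s': 21.2, 'joints': [0.178, 0.276, 1.538, -0.009, 1.307, -0.064], 'tcp_pos': [552.999, 166.657, 192.459], 'tcp_rot': [0.01, 0.615, 0.788, 0.005], 'force': [0.507, -0.873, -0.4], 'width': 49.359}
side mark_of stopper [([563.0, 174.0, 144.0], 0.77)]
side mark_of stopper_knob [([566.0, 174.0, 189.0], 0.61), ([435.0, 154.0, 1.0], 0.19)]
side mark_of carafe_mouth [([568.0, 173.0, 164.0], 0.91)]
side mark_of carafe [([569.0, -173.0, 106.0], 0.73), ([565.0, 169.0, -0.0], 0.6)]
wrist mark_of stopper [([565.0, 172.0, 141.0], 0.97), ([568.0, 177.0, -1.0], 0.51)]
wrist mark_of stopper_knob [([563.0, 179.0, 186.0], 0.65), ([671.0, 186.0, -1.0], 0.47)]
wrist mark_of carafe_mouth []
wrist mark_of carafe [([565.0, 178.0, 1.0], 0.69), ([566.0, 175.0, 137.0], 0.6)]
top mark_of stopper [([563.0, 180.0, 142.0], 0.48)]
top mark_of stopper_knob [([584.0, -92.0, 63.0], 0.75), ([568.0, 177.0, 187.0], 0.51)]
top mark_of carafe_mouth [([563.0, 174.0, 162.0], 0.84)]
top mark_of carafe [([568.0, 173.0, -4.0], 0.94), ([437.0, 155.0, 3.0], 0.28)]
```

View pics/w11.png

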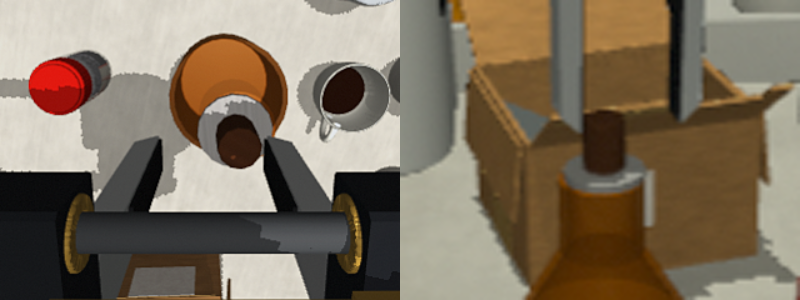

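The stopper has dropped upright with its flange on the rim: side crop, flange at (603,172) and knob vertical. I'll open wider and lift straight up, then close the fingers above the knob for pressing.

Request:
{"name": "carry_out", "arguments": {
  "fingers": [70,70,70,70,70,70,70,70,70,70],
  "travel": [
    [0,1,0],
    [0,2,0],
    [0,2,0],
    [0,0,-6],
    [0,0,-8],
    [0,0,-10],
    [0,0,-8],
    [0,0,-4],
    [0,0,0],
    [0,0,0]
  ],
  "yaw": [0,0,0,0,0,0,0,0,0,0]
}}

```text
time_s: 22.78
tcp_pos: [558.6, 168.5, 234.2]
tcp_rot: [0.012, 0.615, 0.788, 0.006]
force: [0.5, 0.1, 0.4]
width: 70.1
```

Request:
{"name": "carry_out", "arguments": {
  "fingers": [0,0,0,0,0,0,0,0,0,0,0,0],
  "travel": [
    [0,0,0],
    [0,0,0],
    [0,0,0],
    [0,0,0],
    [0,0,0],
    [0,0,0],
    [0,0,0],
    [0,0,0],
    [0,0,0],
    [0,0,0],
    [0,0,0],
    [0,0,0]
  ],
  "yaw": [0,0,0,0,0,0,0,0,0,0,0,0]
}}

```text
time_s: 23.78
tcp_pos: [557.5, 168.3, 232.5]
tcp_rot: [0.01, 0.615, 0.788, 0.005]
force: [-0.3, 0.9, -0.7]
width: 0.6
```

```bash
python3 - <<'E'
from h import *
tool([565.5,175.5,200])
for c in ("side","wrist"):
  snap(c); marks(c,["stopper","stopper_knob","carafe_mouth","carafe"])
E
```

```text
tool delta [ 5.4  8.8 32.7] yaw of y axis 0.245 turn deg to 0.0 t 23.7833 F [-0.3  0.9 -0.7] w 0.6 tcp [557.5 168.3 232.5]
side mark_of stopper [([565.0, 177.0, 143.0], 0.77)]
side mark_of stopper_knob [([564.0, 173.0, 192.0], 0.87)]
side mark_of carafe_mouth [([566.0, 176.0, 162.0], 0.85)]
side mark_of carafe [([565.0, 173.0, 2.0], 0.97), ([434.0, 153.0, -1.0], 0.4)]
wrist mark_of stopper [([565.0, 172.0, 137.0], 0.64), ([669.0, 184.0, -2.0], 0.35)]
wrist mark_of stopper_knob [([562.0, 178.0, 183.0], 0.61)]
wrist mark_of carafe_mouth [([566.0, 177.0, -3.0], 0.55)]
wrist mark_of carafe [([563.0, 177.0, -1.0], 0.93)]
```

Request:
{"name": "carry_out", "arguments": {
  "fingers": [0,0,0,0,0,0,0,0],
  "travel": [
    [3,4,0],
    [3,4,4],
    [0,0,6],
    [0,0,6],
    [0,0,6],
    [0,0,4],
    [0,0,2],
    [0,0,0]
  ],
  "yaw": [0,0,0,0,0,0,0,0]
}}

```text
time_s: 24.95
tcp_pos: [564.7, 176.9, 200.4]
tcp_rot: [0.01, 0.615, 0.788, 0.004]
force: [0.1, 0.4, 0.4]
width: 0.5
```

```bash
python3 - <<'E'
from h import *
tool([565,175.5,198])
E
```

```text
tool delta [-1.4 -0.1  2.4] yaw of y axis 0.245 turn deg to 0.0 t 24.95 F [0.1 0.4 0.4] w 0.5 tcp [564.7 176.9 200.4]
```

The tool is centred about 2 mm above the knob, so I'm pressing in small steps.

Request:
{"name": "carry_out", "arguments": {
  "fingers": [0,0,0,0],
  "travel": [
    [-1,0,1],
    [0,0,1.5],
    [0,0,1.5],
    [0,0,1.5]
  ],
  "yaw": [0,0,0,0]
}}

```text
time_s: 25.28
tcp_pos: [565.3, 175.8, 198.1]
tcp_rot: [0.01, 0.615, 0.788, 0.005]
force: [-1.6, 0.5, 6.2]
width: 0.4
```

Request:
{"name": "carry_out", "arguments": {
  "fingers": [0,0,0,0],
  "travel": [
    [0,0,3],
    [0,0,4],
    [0,0,5],
    [0,0,5]
  ],
  "yaw": [0,0,0,0]
}}

```text
time_s: 25.62
tcp_pos: [568.1, 176.4, 198.4]
tcp_rot: [0.016, 0.615, 0.788, 0.012]
force: [-5.5, -0.6, 20.8]
width: 0.2
```

Request:
{"name": "carry_out", "arguments": {
  "fingers": [0,0,0],
  "travel": [
    [0,-1,4],
    [0,-1,4],
    [0,-1,4]
  ],
  "yaw": [0,0,0]
}}

```text
time_s: 25.87
tcp_pos: [567.2, 176.2, 198.3]
tcp_rot: [0.02, 0.615, 0.788, 0.017]
force: [-5.5, -0.7, 16.7]
width: 0.7
```

Request:
{"name": "carry_out", "arguments": {
  "fingers": [0,0,0,0,0,0,0,0],
  "travel": [
    [0,0,-3],
    [0,0,-8],
    [0,0,-14],
    [0,0,-18],
    [0,0,-18],
    [0,0,-10],
    [0,0,0],
    [0,0,0]
  ],
  "yaw": [0,0,0,0,0,0,0,0]
}}

```text
time_s: 26.53
tcp_pos: [563.6, 175.7, 276.1]
tcp_rot: [0.022, 0.616, 0.788, 0.019]
force: [0.5, -0.6, -0.4]
width: 0.5
```

```bash
python3 - <<'E'
from h import *
st(); P={}
for c in ("side","wrist","top"):
  P[c]=snap(c); marks(c,["stopper","stopper_knob","carafe_mouth","carafe","spice_jar","espresso_cup"]); marks(c,["left_flap","right_flap"],"spot_in")
def crop(c,n):
  u,v=proj(c,[565,175,180]).astype(int); return cv2.resize(P[c][v-n*3//8:v+n*3//8,u-n//2:u+n//2],(400,300),interpolation=cv2.INTER_CUBIC)
cv2.imwrite("pics/w12.png",np.hstack([cv2.resize(P["wrist"],(400,300)),crop("side",200)])[:,:,::-1])
E
```

```text
{'time_s': 26.533, 'joints': [0.19, 0.236, 1.39, -0.008, 1.459, -0.054], 'tcp_pos': [563.634, 175.669, 276.126], 'tcp_rot': [0.022, 0.616, 0.788, 0.019], 'force': [0.533, -0.576, -0.353], 'width': 0.497}
side mark_of stopper [([565.0, 177.0, 143.0], 0.97)]
side mark_of stopper_knob [([564.0, 169.0, 189.0], 0.57)]
side mark_of carafe_mouth [([569.0, 176.0, 162.0], 0.81)]
side mark_of carafe [([566.0, 174.0, 2.0], 0.81), ([436.0, 152.0, -0.0], 0.66)]
side mark_of spice_jar [([435.0, 151.0, -2.0], 0.62)]
side mark_of espresso_cup [([676.0, 185.0, -1.0], 0.61), ([567.0, 172.0, 163.0], 0.38)]
side spot_in left_flap [([516.0, 4.0, 126.0], 0.68)]
side spot_in right_flap [([579.0, -192.0, 126.0], 0.75), ([540.0, -72.0, 92.0], 0.72)]
wrist mark_of stopper [([565.0, 171.0, 139.0], 0.7)]
wrist mark_of stopper_knob [([563.0, 178.0, 186.0], 0.82)]
wrist mark_of carafe_mouth []
wrist mark_of carafe [([565.0, 175.0, 0.0], 0.81)]
wrist mark_of spice_jar [([442.0, 151.0, 0.0], 0.82)]
wrist mark_of espresso_cup [([672.0, 184.0, -2.0], 0.89)]
wrist spot_in left_flap [([467.0, -18.0, 121.0], 0.74)]
wrist spot_in right_flap []
top mark_of stopper [([564.0, 178.0, 140.0], 0.82), ([566.0, 172.0, -4.0], 0.61)]
top mark_of stopper_knob [([565.0, 178.0, 188.0], 0.76)]
top mark_of carafe_mouth [([566.0, 175.0, 162.0], 0.75)]
top mark_of carafe [([563.0, 173.0, -5.0], 0.74)]
top mark_of spice_jar [([436.0, 154.0, 4.0], 0.65)]
top mark_of espresso_cup [([675.0, 191.0, -3.0], 0.92)]
top spot_in left_flap [([533.0, 2.0, 125.0], 0.66)]
top spot_in right_flap [([576.0, -191.0, 124.0], 0.7), ([553.0, 153.0, 98.0], 0.52)]
```

```bash
python3 -c "
from h import *
print(manip.finish_job()); st()"
```

```text
the job is handed in; nothing more can be done
None
the job is handed in; nothing more can be done
```

The job is handed in, after about 27 s on the robot's clock. The stopper is in the carafe's neck, both flaps are open, and the arm is well clear. The hand-in gives no verdict, so what follows rests on my own measurements.

- **Flaps:** I swung both back with the closed fingers through the finger hole. From the networks' positions they lie at about 2.5 rad (left) and 2.46 rad (right), and they had not moved at the last look.
- **Stopper:** I lifted it out by the knob. It stayed tilted about 0.3 rad in the fingertips, so I let it drop the last part into the neck. It fell upright, with its flange on the rim.
- **Pressing:** I pressed the knob with the closed fingers up to about 21 N. The fingers met the knob at z≈198.2 mm, which matches fully home (198 mm).
- **Surroundings:** The carafe, jar and cup were all found within a few millimetres of where they started.

**Checks that failed or disagreed:**
- One network reading put the stopper's foot at 143 mm, just over the 142.5 mm limit. The other two gave 139 and 140 mm, and the contact height also says it is home.
- Two late wrist and side readings of the left flap were off, and the top camera was steady.
- The final picture could not be viewed because the viewing limit was reached.

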